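Weigh the feed cup that stands behind the containers

TASK

The small steel feed cup stands in the white tray, closed in by the water bottle, the square canister and the jar. First set all three containers aside, standing on the grey mat, then put the feed cup in the middle of the balance's round pan, and after that stand each container back in the tray exactly where it stood before. Keep everything upright and do not disturb the cardboard box, the white beaker and the rubber stopper nearby.

Things in the scene. Friction and masses are not known exactly. Their poses are not given: they have to be found in the camera images.
- rack: white plastic tray, fixed, 190 (x) by 220 (y) by 25 mm high, open on top, walls and floor 5 mm thick. Origin: centre of its underside; z up. Cup and containers stand on its floor (5 mm above the origin): the cup at about x = +30, y = 0 mm in the tray's frame, the three containers at about (-38, 0), (30, 68) and (30, -68) mm, which one where changes from start to start.
- mat: flat grey plastic mat, fixed, 250 (x) by 140 (y) by 6 mm thick. Origin: centre of its underside. Room for three containers in a row along its x, 80 mm apart.
- balance: white bench balance, fixed, with a round steel pan of 120 mm diameter. Origin: on the table straight below the pan's centre; the pan's top is 68 mm above the origin. Its housing is 50 mm high and reaches from -125 to +75 mm in x and 85 mm either side in y.
- bottle: amber water bottle, loose, round, 58 mm diameter up to 96 mm height, then a steel cap (38 mm) and a thin steel spout up to 120 mm; 0.18 to 0.35 kg. Origin: centre of its underside; z along its axis.
- canister: square metal canister, loose, 54 by 54 mm, 100 mm high, with a dark 44 mm square lid up to 106 mm; 0.2 to 0.4 kg. Origin: centre of its underside; x and y square to its sides, which stand roughly parallel to the tray's.
- jar: round white plastic jar, loose, 60 mm diameter up to 90 mm height, with a black lid (54 mm) up to 106 mm; 0.15 to 0.31 kg. Origin: centre of its underside; z along its axis.
- feedcup: small round open steel cup, loose, straight-sided, 56 mm outer diameter, 45 mm high, wall 3 mm; about 0.12 kg. Origin: centre of its underside; z along its axis.
- wipes: cardboard box, loose, 60 by 90 by 40 mm, not to be disturbed. Origin: centre of its underside.
- beaker: white open beaker, loose, 70 mm across the rim, 80 mm high, not to be disturbed. Origin: centre of its underside.
- stopper: tan rubber stopper, loose, 48 mm diameter, 30 mm high, not to be disturbed. Origin: centre of its underside.
Mind the look-alikes: they are no part of the job. Leave any blue or pink look-alike of the canister alone.

How it is judged:
By the outcome, as a careful person would: the job done as asked, in the order asked, and still so for the second after the job is handed in, with the robot touching nothing.
It also fails if it takes over 136 s, if anything falls off the work surface, if the arm or the gripper's body presses on something with over 40 N, if the wrist force passes 120 N, or if a joint passes its speed limit or range.

ROBOT

A 7-joint arm with a two-finger parallel gripper is mounted at the origin on the work surface. World frame = base frame: x ahead of the robot, y to its left, z up, the work surface at z = 0. Lengths are in m, angles in rad, forces in N, time in s.
With the tool pointing down it reaches from about 0.4 to 0.85 m from the base axis. Payload 10.4 kg.
Tool frame: the origin (TCP) lies on the centre line of the jaws, within the pads' length; the fingertips stand 8 mm ahead of it and the grasp point (between the pads) lies 11 mm behind it (r.finger_overhang is the distance from the TCP to the fingertips, in m); z points along the fingers, y is the line along which they close (so a half turn about z gives the same grasp; the last joint's range is limited). The gripper opens to 87 mm and grips with 3 to 60 N. Pads are 19 mm wide; open, the fingers measure 117 mm over their backs; the gripper's body (75 mm by 190 mm) begins 51 mm behind the grasp point.
Start: joints at [-1.349, 0.332, -0.065, 1.46, 0.022, 1.35, -0.088], TCP at [0.151, 0.606, 0.231] pointing down, gripper open.
Joint ranges: [-2.6, 2.6], [-0.5, 2.12], [-1.47, 1.34], [0.16, 2.42], [-1.27, 4.41], [0.06, 2.06], [-2.6, 2.6]. Speed limits (rad/s): [2.22, 2.22, 2.79, 2.79, 3.14, 3.14, 3.14].

INTERFACE

Orientations are given as a unit quaternion [x, y, z, w].
In Python, from bench import r, vision gives the robot as it stands.
- The arm moves only by the tool drive_tool, never from a script. Its argument "series" is a list of rows, each a list of 2 entries, a list of its own where there are three numbers: the shift along the world's x, y, z in cm, then the turn about the world's z in degrees. A call has exactly 10 rows; each row shifts and turns the commanded pose from where the row before left it; what a row does not reach is not made up. A row lasts 1/8 s, in which the tool goes at most 62.5 mm and 10.7 degrees, less where a joint would pass 70% of its speed; a pose out of reach is approached as far as the arm can. A call with a gripper value outside its range is refused whole. "hand" is the closure, from 0 (fully open) to 1 (shut), set as the call begins (left out, the last holds). The fingers move at their own pace and stop on an object; "newtons" is the grip in N (left out, the last holds). Time passes only in rows, so rows that do not move let the fingers close, or fill a call up. It gives the time, the measured TCP pose, the force, the opening and the grip force at its end, in the units of the state.
- r.read_state(): the state, without advancing time (a new reading comes with each control period).
- vision.camera(name): name is "scene" or "top"; returns a dict with "color" (400x640x3 uint8, red, green, blue), "intrinsics" (3x3 intrinsics, pixels), "R" (3x3) and "t" (3): a world point X has camera coordinates R X + t. Camera axes: x right, y down, z forward; pixel columns grow to the right and rows downward; lengths in m; the calibration is good to about 2 mm. A picture is of the moment at which its call begins. There is no depth.
- r.close_job(): hands the job in; it is judged then, once.
The state is a dict: "time": time; "joint_positions": joint angles; "joint_vel": joint speeds; "joint_torque": joint torques, N m; "ee_pos": TCP position; "eef_rot": TCP orientation; "ft_force": force on the tool from outside, world axes, zero at the start; "torque": the same for the moment, N m; "width": finger opening in m; "grip_force": force on a finger pad.
Only numpy, scipy, OpenCV 4.12 (cv2) and the standard library are available. Lean on these libraries where they do the work, as an engineer would, in place of code of your own. Each camera call takes 0.05 s, during which the arm holds its last target. There are 200 camera calls.

## Working session

There is one attempt and no reset: what is moved stays moved. The work goes in short steps, Python scripts to look and compute and a tool call to move; the robot and the scene stay as the last step left them, time stands still between calls to the robot, and variables do not carry over. Pictures are saved under pics/ and viewed, at most 14 in all, crops included, and the job is handed in when it is done.

Besides the shell and the picture viewer there is one more tool, called after "Request:" in YAML: its name, and indented under it one key for each argument. drive_tool: Moves the arm, as the interface text tells. Its arguments: {"type":"object","properties":{"series":{"type":"array"},"hand":{"type":"number"},"newtons":{"type":"number"}},"required":["series"]}

```bash
mkdir -p pics; python3 - <<'E'
from bench import r, vision
import cv2,numpy as np
for n in("scene","top"):
    c=vision.camera(n); cv2.imwrite(f"pics/{n}0.png",c["color"][:,:,::-1]); np.savez(f"{n}0.npz",**c)
    print(n,c["intrinsics"].tolist(),(-c["R"].T@c["t"]).round(3),c["R"].round(3).tolist())
s=r.read_state();print(s["time"],s["ee_pos"],s["eef_rot"],s["width"],r.finger_overhang)
E
```

```text
scene [[500.88565289124926, 0.0, 314.41384357860375], [0.0, 500.88565289124926, 199.2600728467828], [0.0, 0.0, 1.0]] [ 1.149 -0.214  1.036] [[0.324, 0.946, 0.015], [0.81, -0.269, -0.522], [-0.49, 0.181, -0.853]]
top [[447.30722983069074, 0.0, 319.68758592574], [0.0, 447.30722983069074, 197.0839316758683], [0.0, 0.0, 1.0]] [0.464 0.018 1.115] [[-0.003, -0.999, 0.032], [-0.995, 0.0, -0.101], [0.101, -0.033, -0.994]]
0.1 [0.1514169  0.60602525 0.2298431 ] [ 1.22097146e-01  9.92517941e-01 -6.50047219e-04 -4.26756982e-05] 0.08686906841061535 0.008
```

View pics/top0.png

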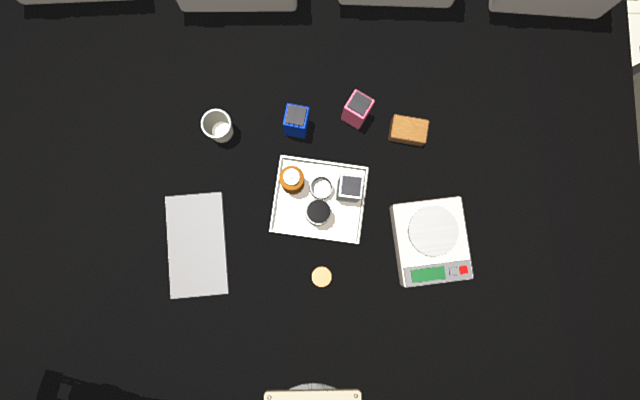

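View pics/scene0.png

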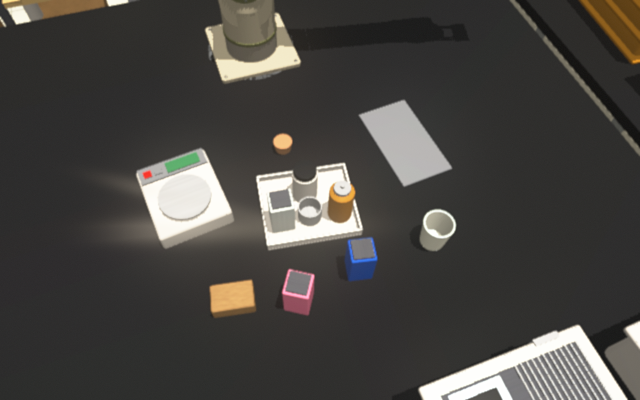

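Top view: bottle at (291,179), cup (321,188), canister (350,187), jar (318,212), mat (197,245), pan (433,231), stopper (321,277), beaker (217,126). Next I'll segment these with colour masks and check the result on an enlarged crop.

```bash
cat > h.py <<'E'
import numpy as np,cv2
def cast(c,px,z):
    px=np.atleast_2d(np.array(px,float)); K=c["intrinsics"];R=c["R"];t=c["t"]
    d=np.c_[px,np.ones(len(px))]@np.linalg.inv(K).T@R; o=-R.T@t
    return o+d*((z-o[2])/d[:,2])[:,None]
def proj(c,X):
    q=np.atleast_2d(X)@c["R"].T+c["t"]; q=q@c["intrinsics"].T; return q[:,:2]/q[:,2:]
def biggest(m,box):
    k=np.zeros_like(m,np.uint8);x0,y0,x1,y1=box;k[y0:y1,x0:x1]=m[y0:y1,x0:x1]
    cs,_=cv2.findContours(k,cv2.RETR_EXTERNAL,cv2.CHAIN_APPROX_NONE);return max(cs,key=cv2.contourArea)
def ctr(cn):
    return cv2.minEnclosingCircle(cn)[0],cv2.moments(cn)
E
python3 - <<'E'
import numpy as np,cv2
from h import *
t=dict(np.load("top0.npz"));s=dict(np.load("scene0.npz"))
a=cv2.resize(t["color"][148:248,260:380,::-1],None,fx=6,fy=6,interpolation=cv2.INTER_CUBIC);cv2.imwrite("pics/tc.png",a)
a=cv2.resize(s["color"][155:255,245:375,::-1],None,fx=6,fy=6,interpolation=cv2.INTER_CUBIC);cv2.imwrite("pics/sc.png",a)
g=cv2.cvtColor(t["color"],cv2.COLOR_RGB2GRAY)
def quad(cn,z):
    r=cv2.minAreaRect(cn); P=cast(t,cv2.boxPoints(r),z)[:,:2]; c=P.mean(0);e=P[1]-P[0];f=P[2]-P[1]
    print(c.round(4),np.linalg.norm(e).round(4),np.linalg.norm(f).round(4),"ang",np.degrees(np.arctan2(e[1],e[0])).round(1),np.degrees(np.arctan2(f[1],f[0])).round(1))
print("tray");quad(biggest(g>120,(262,148,376,250)),.025)
print("mat");quad(biggest(g>70,(150,180,240,310)),.006)
print("balance");quad(biggest(g>110,(385,190,480,295)),.05)
hs=cv2.cvtColor(t["color"],cv2.COLOR_RGB2HSV)
print("stopper",cast(t,cv2.minEnclosingCircle(biggest(hs[...,1]>80,(305,262,338,292)))[0] if 0 else cv2.minEnclosingCircle(biggest(((hs[...,1]>60)&(hs[...,2]>80)).astype(np.uint8),(305,262,338,292)))[0],.03))
for n,p,z in(("beaker",(216,124),.08),("pan",(433,231),.068),("wipes",(409,130),.04),("pink",(360,104),.1),("blue",(296,114),.1),("cup",(321,187),.05),("bottle",(291,176),.12),("can",(350,187),.111),("jar",(318,212),.111)):print(n,cast(t,p,z).round(3))
E
```

```text
tray
[ 0.5715 -0.0168] 0.192 0.2256 ang -7.5 -97.9
mat
[0.4609 0.2847] 0.1447 0.2554 ang -86.1 -175.2
balance
[ 0.4672 -0.2838] 0.1805 0.2025 ang -82.2 -174.1
stopper [[ 0.38354134 -0.02052483  0.03      ]]
beaker [[0.742 0.227 0.08 ]]
pan [[ 0.49  -0.284  0.068]]
wipes [[ 0.74  -0.239  0.04 ]]
pink [[ 0.786 -0.111  0.1  ]]
blue [[0.761 0.039 0.1  ]]
cup [[ 0.597 -0.021  0.05 ]]
bottle [[0.613 0.049 0.12 ]]
can [[ 0.589 -0.084  0.111]]
jar [[ 0.533 -0.011  0.111]]
```

View pics/tc.png

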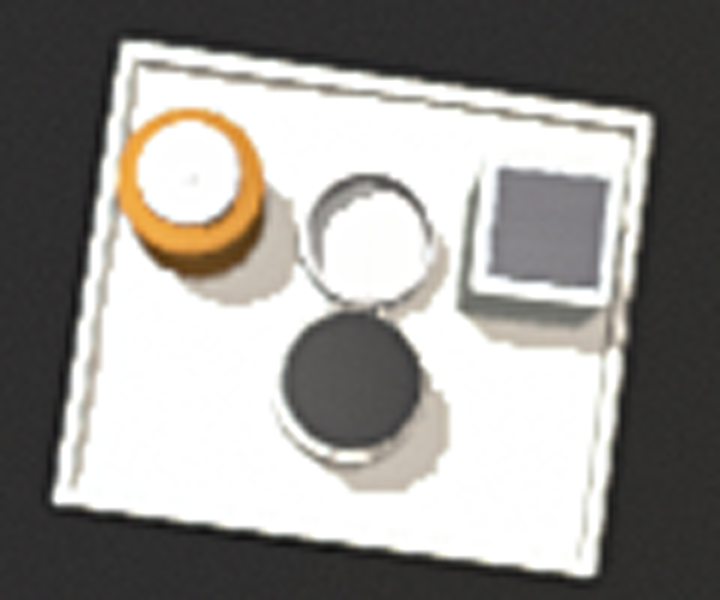

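View pics/sc.png

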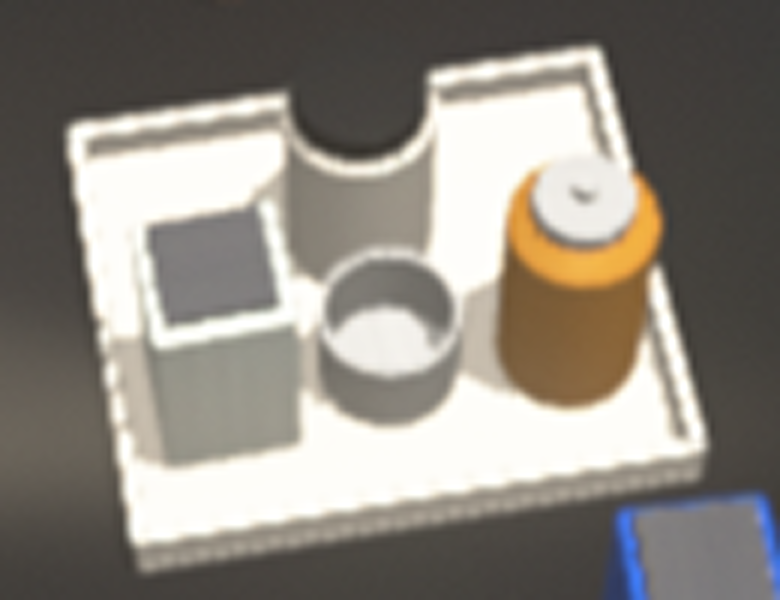

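Top crop: bottle shoulder centred near (191,182), cup rim (368,241), canister lid (550,228), jar lid (352,381). The scene crop confirms the layout: jar is nearest the robot, bottle at +y, canister at −y. Next, the mask centroids.

```bash
cat > m.py <<'E'
from h import *
t=dict(np.load("top0.npz"));s=dict(np.load("scene0.npz"))
def meas(c,name,box,f,z):
    hs=cv2.cvtColor(c["color"],cv2.COLOR_RGB2HSV).astype(int)
    cn=biggest(f(hs).astype(np.uint8),box)
    (x,y),rad=cv2.minEnclosingCircle(cn);m=cv2.moments(cv2.convexHull(cn));q=(m["m10"]/m["m00"],m["m01"]/m["m00"])
    P=cast(c,cv2.boxPoints(cv2.minAreaRect(cn)),z);e=P[1]-P[0]
    print(name,"px",np.round(q,1),"r",round(rad,1),"xy",cast(c,q,z)[0,:2].round(4),"circ",cast(c,(x,y),z)[0,:2].round(4),"side",np.linalg.norm(P[1]-P[0]).round(4),np.linalg.norm(P[2]-P[1]).round(4),"ang",np.degrees(np.arctan2(e[1],e[0])).round(1))
E
python3 - <<'E'
from m import *
dark=lambda h:h[...,2]<150
lowV=lambda h:(h[...,2]<160)
meas(t,"jarlid top",(306,198,332,224),lowV,.111)
meas(t,"canlid top",(341,174,363,197),lambda h:(h[...,2]<150),.111)
meas(t,"bottle cap top",(280,167,303,190),lambda h:(h[...,1]<100)&(h[...,2]>180),.11)
org=lambda h:(h[...,1]>110)&(h[...,2]>150)&(h[...,0]<30)
meas(t,"bottle shoulder top",(276,160,310,200),org,.101)
meas(s,"bottle shoulder scene",(325,175,360,215),lambda h:(h[...,1]>110)&(h[...,2]>170)&(h[...,0]<30),.101)
meas(s,"canlid scene",(268,187,294,210),lambda h:(h[...,2]<150)&(h[...,2]>70),.111)
meas(s,"bottle cap scene",(330,178,354,198),lambda h:(h[...,1]<60)&(h[...,2]>120),.11)
meas(t,"pan",(405,203,462,260),lambda h:(h[...,2]<228),.068)
hs=cv2.cvtColor(t["color"],cv2.COLOR_RGB2HSV)
print(hs[231,400:465:3,2]); print(hs[205:262:3,433,2]); print(hs[185:193:2,308:336,2])
E
```

```text
jarlid top px [318.7 210.2] r 13.3 xy [ 0.5366 -0.013 ] circ [ 0.5387 -0.0136] side 0.0519 0.0542 ang -90.0
canlid top px [350.9 185.6] r 11.8 xy [ 0.5924 -0.0864] circ [ 0.5927 -0.0865] side 0.0409 0.0407 ang -6.8
bottle cap top px [291.  176.3] r 8.8 xy [0.6138 0.0495] circ [0.6138 0.0494] side 0.0363 0.0389 ang -89.9
bottle shoulder top px [291.3 177.8] r 12.3 xy [0.6117 0.0492] circ [0.6115 0.0494] side 0.0526 0.0531 ang -89.9
bottle shoulder scene px [341.8 192.7] r 12.4 xy [0.6149 0.0474] circ [0.6123 0.0485] side 0.0461 0.0542 ang 157.5
canlid scene px [279.8 199.1] r 11.7 xy [ 0.5937 -0.0885] circ [ 0.5937 -0.0881] side 0.0403 0.0419 ang 85.1
bottle cap scene px [340.6 185.7] r 11.8 xy [0.602  0.0487] circ [0.5997 0.0471] side 0.0446 0.0447 ang 71.7
pan px [413.3 240.7] r 15.2 xy [ 0.4678 -0.2361] circ [ 0.4706 -0.2403] side 0.0124 0.0706 ang -63.2
[254 254 255 244 248 249 248 248 248 247 246 244 245 244 244 244 245 245
 245 244 254 255]
[253 245 247 247 246 246 246 245 247 244 244 245 246 247 245 243 247 222
 255]
[[194 215 255 181 144 153 180 255 255 255 255 254 254 254 254 254 254 254
  254 255 255 255 177 163 245 255 255 255]
 [194 173 255 211 155 173 255 255 255 254 254 254 254 254 254 254 254 254
  254 254 255 255 232 153 221 220 255 255]
 [193 176 255 224 158 171 255 255 254 254 254 254 254 254 254 254 254 254
  254 254 255 255 239 231 223 199 215 255]
 [196 186 166 249 208 173 255 255 254 254 254 254 254 254 254 254 254 254
  254 254 255 255 240 234 212 192 210 255]]
```

Request:
drive_tool:
  series:
    - [[3, -3.5, 0], 1]
    - [[3.5, -4.2, 0], 1]
    - [[3.5, -4.2, 0], 1]
    - [[3.5, -4.2, 0], 1]
    - [[3.5, -4.2, 0], 1]
    - [[3.5, -4.2, 0], 1]
    - [[3.5, -4.2, 0], 1]
    - [[3.5, -4.2, 0], 0]
    - [[3.5, -4.2, 0], 0]
    - [[3.5, -4.2, 0], 0]
  hand: 0
  newtons: 25

```text
time: 1.35
ee_pos: [0.4972, 0.1919, 0.2304]
eef_rot: [0.061, 0.998, 0.0, -0.0]
ft_force: [1.8, 0.8, -0.9]
width: 0.0871
grip_force: 0.0
```

Request:
drive_tool:
  series:
    - [[3, -3.6, 0], 0]
    - [[3, -3.6, 0], 0]
    - [[3, -3.6, 0], 0]
    - [[2.7, -3.6, 0], 0]
    - [[0, 0, 0], 0]
    - [[0, 0, -3], 0]
    - [[0, 0, -3], 0]
    - [[0, 0, -3], 0]
    - [[0, 0, -2], 0]
    - [[0, 0, 0], 0]

```text
time: 2.6
ee_pos: [0.6125, 0.0498, 0.1193]
eef_rot: [0.061, 0.998, -0.0, -0.001]
ft_force: [-0.6, -0.8, -0.2]
width: 0.0869
grip_force: 0.0
```

```bash
python3 - <<'E'
from bench import vision
import cv2
c=vision.camera("scene");cv2.imwrite("pics/s1.png",cv2.resize(c["color"][110:270,220:420,::-1],None,fx=4,fy=3.75))
E
```

```text
(no output)
```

View pics/s1.png

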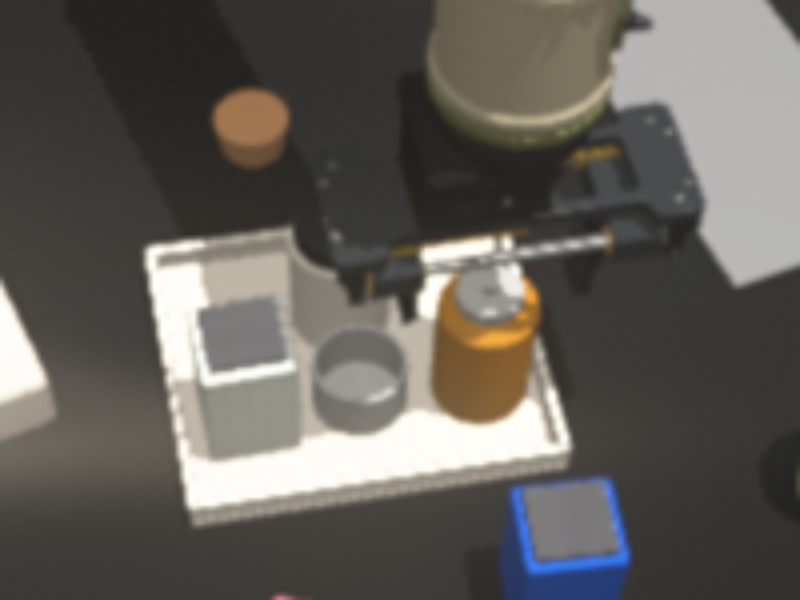

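The fingers straddle the bottle (crop (490,290)), and the jar and cup are clear of them. I'll descend and grip.

Request:
drive_tool:
  series:
    - [[0, 0, -2.4], 0]
    - [[0, 0, -2.5], 0]
    - [[0, 0, 0], 0]
    - [[0, 0, 0], 0]
    - [[0, 0, 0], 0]
    - [[0, 0, 0], 0]
    - [[0, 0, 0], 0]
    - [[0, 0, 0], 0]
    - [[0, 0, 0], 0]
    - [[0, 0, 0], 0]

```text
time: 3.9
ee_pos: [0.6134, 0.0494, 0.0715]
eef_rot: [0.061, 0.998, 0.0, -0.0]
ft_force: [0.4, -0.7, -0.0]
width: 0.0872
grip_force: 0.0
```

Request:
drive_tool:
  series:
    - [[0, 0, 0], 0]
    - [[0, 0, 0], 0]
    - [[0, 0, 0], 0]
    - [[0, 0, 0], 0]
    - [[0, 0, 0], 0]
    - [[0, 0, 0], 0]
    - [[0, 0, 0], 0]
    - [[0, 0, 0], 0]
    - [[0, 0, 0], 0]
    - [[0, 0, 0], 0]
  hand: 1
  newtons: 25

```text
time: 5.15
ee_pos: [0.6134, 0.0492, 0.0716]
eef_rot: [0.061, 0.998, -0.0, -0.0]
ft_force: [-1.4, -2.5, 1.6]
width: 0.0575
grip_force: 25.0
```

Request:
drive_tool:
  series:
    - [[0, 0, 2], 0]
    - [[0, 0, 3], 0]
    - [[0, 0, 3], 0]
    - [[-0.4, 1.6, 1], 2]
    - [[-1.2, 4, 0], 3]
    - [[-1.2, 4, 0], 3]
    - [[-1.2, 4, 0], 3]
    - [[-1.2, 4, 0], 0]
    - [[-1.2, 4, 0], 0]
    - [[-0.8, 2.6, 0], 0]

```text
time: 6.4
ee_pos: [0.539, 0.2953, 0.161]
eef_rot: [-0.037, 0.999, 0.0, -0.001]
ft_force: [0.1, 0.0, -3.3]
width: 0.0578
grip_force: 25.0
```

Request:
drive_tool:
  series:
    - [[0, 0, -2], 0]
    - [[0, 0, -3], 0]
    - [[0, 0, -2], 0]
    - [[0, 0, -1], 0]
    - [[0, 0, -0.5], 0]
    - [[0, 0, -0.2], 0]
    - [[0, 0, 0], 0]
    - [[0, 0, 0], 0]
    - [[0, 0, 0], 0]
    - [[0, 0, 0], 0]

```text
time: 7.65
ee_pos: [0.5415, 0.2914, 0.0747]
eef_rot: [-0.035, 0.999, 0.0, 0.0]
ft_force: [0.1, -0.3, -3.3]
width: 0.0575
grip_force: 25.0
```

Request:
drive_tool:
  series:
    - [[0, 0, -0.1], 0]
    - [[0, 0, -0.1], 0]
    - [[0, 0, 0], 0]
    - [[0, 0, 0], 0]
    - [[0, 0, 0], 0]
    - [[0, 0, 0], 0]
    - [[0, 0, 0], 0]
    - [[0, 0, 0], 0]
    - [[0, 0, 0], 0]
    - [[0, 0, 0], 0]

```text
time: 8.9
ee_pos: [0.5415, 0.2914, 0.0726]
eef_rot: [-0.035, 0.999, 0.0, 0.0]
ft_force: [1.2, -0.2, -1.7]
width: 0.0577
grip_force: 25.0
```

Request:
drive_tool:
  series:
    - [[0, 0, 0], 0]
    - [[0, 0, 0], 0]
    - [[0, 0, 0], 0]
    - [[0, 0, 0], 0]
    - [[0, 0, 0], 0]
    - [[0, 0, 1], 0]
    - [[0, 0, 2], 0]
    - [[0, 0, 3], 0]
    - [[0, 0, 3], 0]
    - [[0, 0, 1], 0]
  hand: 0

```text
time: 10.15
ee_pos: [0.5426, 0.2919, 0.176]
eef_rot: [-0.035, 0.999, 0.001, 0.002]
ft_force: [0.1, -0.3, -0.2]
width: 0.0869
grip_force: 0.0
```

Request:
drive_tool:
  series:
    - [[0, -2.3, 0], 0]
    - [[0, -4, 0], -3]
    - [[0, -4, 0], -3]
    - [[0, -4, 0], -3]
    - [[-0.2, -4, 0], -2]
    - [[-0.2, -4, 0], 0]
    - [[-0.2, -4, 0], 0]
    - [[0, -3, 0], 0]
    - [[0, -1, 0], 0]
    - [[0, 0, 0], 0]

```text
time: 11.4
ee_pos: [0.5352, -0.0119, 0.1723]
eef_rot: [0.062, 0.998, 0.0, -0.0]
ft_force: [0.4, 0.3, 0.2]
width: 0.0868
grip_force: 0.0
```

Request:
drive_tool:
  series:
    - [[0, 0, -2], 0]
    - [[0, 0, -2], 0]
    - [[0, 0, -1.2], 0]
    - [[0, 0, 0], 0]
    - [[0, 0, 0], 0]
    - [[0, 0, 0], 0]
    - [[0, 0, 0], 0]
    - [[0, 0, 0], 0]
    - [[0, 0, 0], 0]
    - [[0, 0, 0], 0]

```text
time: 12.65
ee_pos: [0.5355, -0.0116, 0.1206]
eef_rot: [0.061, 0.998, 0.0, 0.0]
ft_force: [0.2, -0.6, -0.2]
width: 0.0871
grip_force: 0.0
```

```bash
python3 - <<'E'
from bench import vision
import cv2
c=vision.camera("scene");cv2.imwrite("pics/s2.png",cv2.resize(c["color"][90:250,220:460,::-1],None,fx=3.3,fy=3.3))
E
```

```text
(no output)
```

View pics/s2.png

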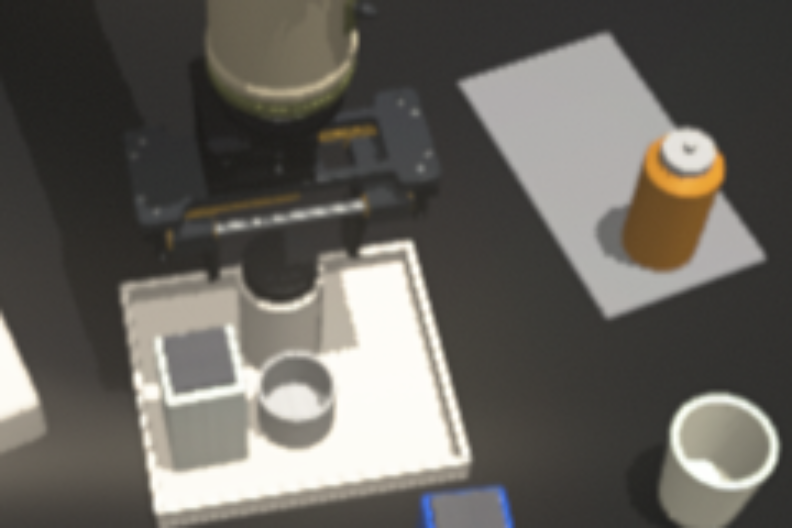

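The bottle stands on the mat at (675,200), and the fingers straddle the jar lid at (280,275). I'll descend and grip.

Request:
drive_tool:
  series:
    - [[0, 0, -2.4], 0]
    - [[0, 0, -2.5], 0]
    - [[0, 0, 0], 0]
    - [[0, 0, 0], 0]
    - [[0, 0, 0], 0]
    - [[0, 0, 0], 0]
    - [[0, 0, 0], 0]
    - [[0, 0, 0], 0]
    - [[0, 0, 0], 0]
    - [[0, 0, 0], 0]

```text
time: 13.95
ee_pos: [0.5354, -0.0116, 0.0716]
eef_rot: [0.061, 0.998, 0.0, -0.0]
ft_force: [-0.2, 0.4, -1.1]
width: 0.087
grip_force: 0.0
```

Request:
drive_tool:
  series:
    - [[0, 0, 0], 0]
    - [[0, 0, 0], 0]
    - [[0, 0, 0], 0]
    - [[0, 0, 0], 0]
    - [[0, 0, 0], 0]
    - [[0, 0, 0], 0]
    - [[0, 0, 0], 0]
    - [[0, 0, 0], 0]
    - [[0, 0, 0], 0]
    - [[0, 0, 0], 0]
  hand: 1

```text
time: 15.2
ee_pos: [0.5355, -0.0117, 0.0716]
eef_rot: [0.061, 0.998, -0.0, 0.0]
ft_force: [-0.7, -2.2, 1.5]
width: 0.0592
grip_force: 25.0
```

Request:
drive_tool:
  series:
    - [[0, 0, 2], 0]
    - [[0, 0, 3], 0]
    - [[0, 0, 3], 0]
    - [[-1.4, 2.4, 1], 2]
    - [[-2.2, 4, 0], 3]
    - [[-2.2, 4, 0], 3]
    - [[-2.2, 4, 0], 3]
    - [[-2.2, 4, 0], 0]
    - [[-2.2, 4, 0], 0]
    - [[-2, 4, 0], 0]

```text
time: 16.45
ee_pos: [0.3901, 0.2537, 0.1613]
eef_rot: [-0.035, 0.999, 0.0, -0.0]
ft_force: [0.4, 0.8, -2.5]
width: 0.0592
grip_force: 25.0
```

Request:
drive_tool:
  series:
    - [[-1, 2.7, 0], 0]
    - [[0, 0, -2], 0]
    - [[0, 0, -3], 0]
    - [[0, 0, -2], 0]
    - [[0, 0, -1], 0]
    - [[0, 0, -0.5], 0]
    - [[0, 0, -0.3], 0]
    - [[0, 0, -0.1], 0]
    - [[0, 0, 0], 0]
    - [[0, 0, 0], 0]

```text
time: 17.7
ee_pos: [0.3816, 0.2795, 0.0729]
eef_rot: [-0.035, 0.999, 0.0, 0.0]
ft_force: [0.3, -0.1, -2.5]
width: 0.0595
grip_force: 25.0
```

Request:
drive_tool:
  series:
    - [[0, 0, 0], 0]
    - [[0, 0, 0], 0]
    - [[0, 0, 0], 0]
    - [[0, 0, 0], 0]
    - [[0, 0, 0], 0]
    - [[0, 0, 0], 0]
    - [[0, 0, 0], 0]
    - [[0, 0, 0], 0]
    - [[0, 0, 0], 0]
    - [[0, 0, 0], 0]

```text
time: 18.95
ee_pos: [0.3815, 0.2794, 0.0726]
eef_rot: [-0.035, 0.999, 0.0, -0.0]
ft_force: [0.3, 0.4, -2.2]
width: 0.0589
grip_force: 25.0
```

Request:
drive_tool:
  series:
    - [[0, 0, 0], 0]
    - [[0, 0, 0], 0]
    - [[0, 0, 0], 0]
    - [[0, 0, 0], 0]
    - [[0, 0, 0], 0]
    - [[0, 0, 1], 0]
    - [[0, 0, 2], 0]
    - [[0, 0, 3], 0]
    - [[0, 0, 3], 0]
    - [[0, 0, 2], 0]
  hand: 0

```text
time: 20.2
ee_pos: [0.3818, 0.2797, 0.1848]
eef_rot: [-0.035, 0.999, 0.001, 0.001]
ft_force: [-0.1, 0.6, -0.3]
width: 0.0873
grip_force: 0.0
```

Request:
drive_tool:
  series:
    - [[1.1, -2.7, 0], 0]
    - [[2.5, -4, 0], -3]
    - [[2.5, -4, 0], -3]
    - [[2.5, -4, 0], -3]
    - [[2.5, -4, 0], -2]
    - [[2.5, -4, 0], 0]
    - [[2.5, -4, 0], 0]
    - [[2.5, -4, 0], 0]
    - [[1.5, -4, 0], 0]
    - [[1, -2, 0], 0]

```text
time: 21.45
ee_pos: [0.5928, -0.0904, 0.1832]
eef_rot: [0.063, 0.998, -0.0, 0.0]
ft_force: [0.4, -0.2, 0.5]
width: 0.0871
grip_force: 0.0
```

Request:
drive_tool:
  series:
    - [[0, 0, -2], 0]
    - [[0, 0, -2], 0]
    - [[0, 0, -1.8], 0]
    - [[0, 0, 0], 0]
    - [[0, 0, 0], 0]
    - [[0, 0, 0], 0]
    - [[0, 0, 0], 0]
    - [[0, 0, 0], 0]
    - [[0, 0, 0], 0]
    - [[0, 0, 0], 0]

```text
time: 22.7
ee_pos: [0.5925, -0.0876, 0.1246]
eef_rot: [0.061, 0.998, 0.0, -0.0]
ft_force: [-0.2, 0.2, -0.7]
width: 0.0875
grip_force: 0.0
```

```bash
python3 - <<'E'
from bench import vision
import cv2
c=vision.camera("scene");cv2.imwrite("pics/s3.png",cv2.resize(c["color"][90:250,220:460,::-1],None,fx=3.3,fy=3.3))
E
```

```text
(no output)
```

View pics/s3.png

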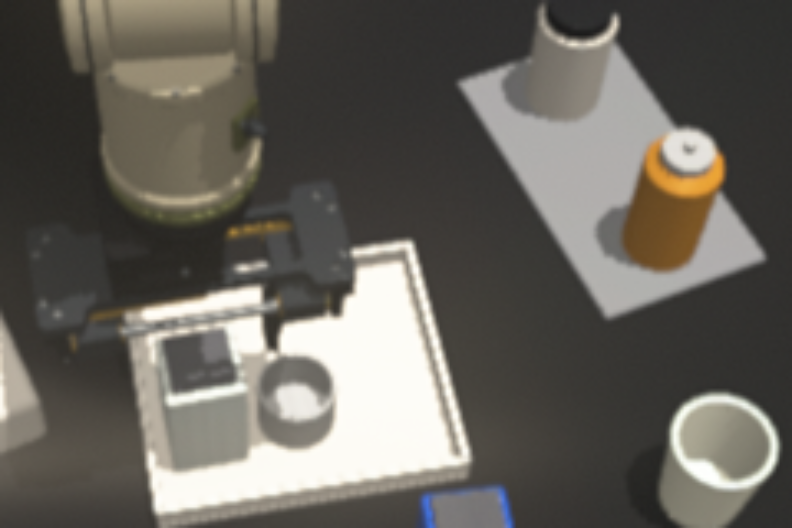

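The jar and bottle stand on the mat, and the gripper straddles the canister at (200,370).

Request:
drive_tool:
  series:
    - [[0, 0, -2.6], 0]
    - [[0, 0, -2.7], 0]
    - [[0, 0, 0], 0]
    - [[0, 0, 0], 0]
    - [[0, 0, 0], 0]
    - [[0, 0, 0], 0]
    - [[0, 0, 0], 0]
    - [[0, 0, 0], 0]
    - [[0, 0, 0], 0]
    - [[0, 0, 0], 0]

```text
time: 24.0
ee_pos: [0.5924, -0.0876, 0.0715]
eef_rot: [0.061, 0.998, 0.0, -0.0]
ft_force: [-1.0, -0.0, 0.7]
width: 0.0871
grip_force: 0.0
```

Request:
drive_tool:
  series:
    - [[0, 0, 0], 0]
    - [[0, 0, 0], 0]
    - [[0, 0, 0], 0]
    - [[0, 0, 0], 0]
    - [[0, 0, 0], 0]
    - [[0, 0, 0], 0]
    - [[0, 0, 0], 0]
    - [[0, 0, 0], 0]
    - [[0, 0, 0], 0]
    - [[0, 0, 0], 0]
  hand: 1

```text
time: 25.25
ee_pos: [0.5925, -0.0876, 0.0716]
eef_rot: [0.061, 0.998, 0.0, 0.0]
ft_force: [0.2, -0.3, -1.2]
width: 0.054
grip_force: 25.0
```

Request:
drive_tool:
  series:
    - [[0, 0, 2], 0]
    - [[0, 0, 3], 0]
    - [[0, 0, 3], 0]
    - [[0, 0, 2], 0]
    - [[-0.8, 2, 0], 0]
    - [[-1.5, 4, 0], 3]
    - [[-1.5, 4, 0], 3]
    - [[-1.5, 4, 0], 3]
    - [[-1.5, 4, 0], 2]
    - [[-1.5, 4, 0], 0]

```text
time: 26.5
ee_pos: [0.5089, 0.1333, 0.1728]
eef_rot: [-0.035, 0.999, 0.0, 0.0]
ft_force: [0.9, -0.2, -2.2]
width: 0.0541
grip_force: 25.0
```

Request:
drive_tool:
  series:
    - [[-1.5, 4, 0], 0]
    - [[-1.4, 4, 0], 0]
    - [[-1.2, 4, 0], 0]
    - [[-0.7, 3.3, 0], 0]
    - [[0, 0, 0], 0]
    - [[0, 0, 0], 0]
    - [[0, 0, -2], 0]
    - [[0, 0, -3], 0]
    - [[0, 0, -2], 0]
    - [[0, 0, -1], 0]

```text
time: 27.75
ee_pos: [0.4616, 0.2839, 0.091]
eef_rot: [-0.034, 0.999, -0.001, -0.0]
ft_force: [-0.5, -0.0, -2.8]
width: 0.0535
grip_force: 25.0
```

Request:
drive_tool:
  series:
    - [[0, 0, -1], 0]
    - [[0, 0, -0.5], 0]
    - [[0, 0, -0.3], 0]
    - [[0, 0, -0.1], 0]
    - [[0, 0, 0], 0]
    - [[0, 0, 0], 0]
    - [[0, 0, 0], 0]
    - [[0, 0, 0], 0]
    - [[0, 0, 0], 0]
    - [[0, 0, 0], 0]

```text
time: 29.0
ee_pos: [0.4615, 0.2854, 0.0726]
eef_rot: [-0.035, 0.999, 0.0, 0.0]
ft_force: [-0.1, -0.0, -3.1]
width: 0.0538
grip_force: 25.0
```

Request:
drive_tool:
  series:
    - [[0, 0, -0.1], 0]
    - [[0, 0, 0], 0]
    - [[0, 0, 0], 0]
    - [[0, 0, 0], 0]
    - [[0, 0, 0], 0]
    - [[0, 0, 0], 0]
    - [[0, 0, 0], 0]
    - [[0, 0, 0], 0]
    - [[0, 0, 0], 0]
    - [[0, 0, 0], 0]

```text
time: 30.25
ee_pos: [0.4616, 0.2854, 0.0725]
eef_rot: [-0.035, 0.999, 0.0, 0.0]
ft_force: [-4.1, -2.0, 8.3]
width: 0.0541
grip_force: 25.0
```

Request:
drive_tool:
  series:
    - [[0, 0, 0], 0]
    - [[0, 0, 0], 0]
    - [[0, 0, 0], 0]
    - [[0, 0, 0], 0]
    - [[0, 0, 0], 0]
    - [[0, 0, 1], 0]
    - [[0, 0, 2], 0]
    - [[0, 0, 3], 0]
    - [[0, 0, 3], 0]
    - [[0, 0, 2], 0]
  hand: 0

```text
time: 31.5
ee_pos: [0.4619, 0.2856, 0.1839]
eef_rot: [-0.035, 0.999, 0.001, 0.001]
ft_force: [0.0, -0.3, -0.8]
width: 0.0869
grip_force: 0.0
```

```bash
python3 - <<'E'
from bench import vision
import cv2,numpy as np
for n in("top","scene"):
    c=vision.camera(n);np.savez(n+"1.npz",**c)
    if n=="top": cv2.imwrite("pics/t4.png",cv2.resize(c["color"][140:310,150:490,::-1],None,fx=2.3,fy=2.3,interpolation=cv2.INTER_CUBIC))
E
```

```text
(no output)
```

View pics/t4.png

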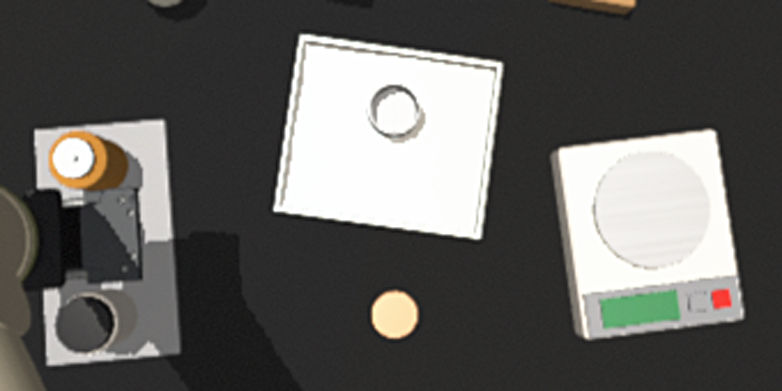

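All three containers are on the mat, the cup is free at crop (395,111), and the pan is at (653,210). Next I'll refine both.

```bash
python3 - <<'E'
from m import *
t=dict(np.load("top1.npz"));s=dict(np.load("scene1.npz"))
v=t["color"].max(2).astype(np.uint8)
for nm,box,f,z in(("pan",(395,195,475,262),(v<251),.068),("cup",(307,172,337,204),(v<185),.05)):
    cn=biggest(f.astype(np.uint8),box);(x,y),rad=cv2.minEnclosingCircle(cn);e=cv2.fitEllipse(cv2.convexHull(cn))
    print(nm,(x,y),rad,e,cast(t,(x,y),z)[0,:2],cast(t,e[0],z)[0,:2])
vs=s["color"].max(2)
cn=biggest((vs<170).astype(np.uint8),(293,188,326,228)); x,y,w,h=cv2.boundingRect(cn);print("scene cup box",x,y,w,h)
for X in([.598,-.021],[.602,-.021]):
    a=np.linspace(0,6.28,40);C=np.r_[[ [X[0]+.028*np.cos(u),X[1]+.028*np.sin(u),z] for u in a for z in(.005,.05)]]
    p=proj(s,C);print(X,p.min(0),p.max(0)-p.min(0))
E
```

```text
pan (432.53436279296875, 230.6717529296875) 26.450037002563477 ((432.6850891113281, 230.70237731933594), (51.39574432373047, 52.74188995361328), 169.28561401367188) [ 0.49116147 -0.28248183] [ 0.49108863 -0.28283792]
cup (321.0, 186.0) 10.198139190673828 ((321.0214538574219, 186.20616149902344), (19.215251922607422, 20.332815170288086), 108.26760864257812) [ 0.59929036 -0.0206016 ] [ 0.59879157 -0.02065133]
scene cup box 297 210 24 16
[0.598, -0.021] [297.59234752 196.22139102] [24.4509469  30.51420124]
[0.602, -0.021] [298.13059707 197.6166976 ] [24.49235796 30.55437006]
```

Request:
drive_tool:
  series:
    - [[0.7, -1.6, 0], 0]
    - [[1.5, -3, 0], -3]
    - [[1.5, -4, 0], -3]
    - [[1.5, -4, 0], -3]
    - [[1.5, -4, 0], -2]
    - [[2, -4, 0], 0]
    - [[2, -4, 0], 0]
    - [[1.5, -3, 0], 0]
    - [[1, -2, 0], 0]
    - [[0.5, -1, 0], 0]

```text
time: 32.85
ee_pos: [0.5982, -0.0248, 0.181]
eef_rot: [0.064, 0.998, -0.001, -0.0]
ft_force: [0.4, -0.4, -0.8]
width: 0.0868
grip_force: 0.0
```

Request:
drive_tool:
  series:
    - [[0, 0, -2], 0]
    - [[0, 0, -3], 0]
    - [[0, 0, -3], 0]
    - [[0, 0, -3], 0]
    - [[0, 0, -2], 0]
    - [[0, 0, 0], 0]
    - [[0, 0, 0], 0]
    - [[0, 0, 0], 0]
    - [[0, 0, 0], 0]
    - [[0, 0, 0], 0]

```text
time: 34.1
ee_pos: [0.5986, -0.0206, 0.0519]
eef_rot: [0.061, 0.998, 0.0, 0.0]
ft_force: [0.8, -0.6, -0.6]
width: 0.0871
grip_force: 0.0
```

```bash
python3 - <<'E'
from bench import vision
import cv2
c=vision.camera("scene");cv2.imwrite("pics/s5.png",cv2.resize(c["color"][120:260,230:430,::-1],None,fx=4,fy=4))
E
```

```text
(no output)
```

View pics/s5.png

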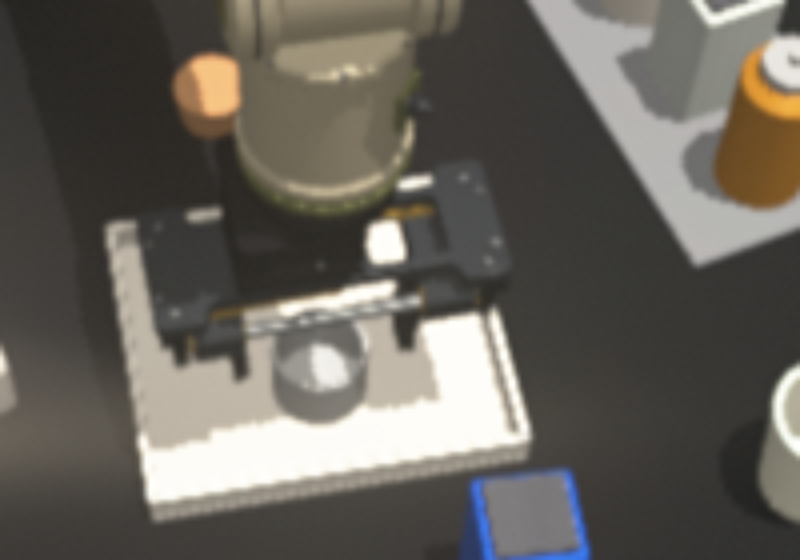

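The cup at (320,370) sits centred between the fingers. I'll go down 2.8 cm and grip.

Request:
drive_tool:
  series:
    - [[0, 0, -1], 0]
    - [[0, 0, -1], 0]
    - [[0, 0, -0.8], 0]
    - [[0, 0, 0], 0]
    - [[0, 0, 0], 0]
    - [[0, 0, 0], 0]
    - [[0, 0, 0], 0]
    - [[0, 0, 0], 0]
    - [[0, 0, 0], 0]
    - [[0, 0, 0], 0]

```text
time: 35.4
ee_pos: [0.5985, -0.0206, 0.0236]
eef_rot: [0.061, 0.998, 0.0, -0.0]
ft_force: [-0.0, 0.7, 0.1]
width: 0.087
grip_force: 0.0
```

Request:
drive_tool:
  series:
    - [[0, 0, 0], 0]
    - [[0, 0, 0], 0]
    - [[0, 0, 0], 0]
    - [[0, 0, 0], 0]
    - [[0, 0, 0], 0]
    - [[0, 0, 0], 0]
    - [[0, 0, 0], 0]
    - [[0, 0, 0], 0]
    - [[0, 0, 0], 0]
    - [[0, 0, 0], 0]
  hand: 1
  newtons: 20

```text
time: 36.65
ee_pos: [0.5984, -0.0207, 0.0236]
eef_rot: [0.061, 0.998, 0.0, -0.0]
ft_force: [-0.3, -0.0, 0.1]
width: 0.0548
grip_force: 20.0
```

Request:
drive_tool:
  series:
    - [[0, 0, 2], 0]
    - [[0, 0, 3], 0]
    - [[0, 0, 4], 0]
    - [[0, 0, 3], 0]
    - [[0, 0, 1], 0]
    - [[-0.7, -2, 0], 0]
    - [[-1.5, -4, 0], 0]
    - [[-1.5, -4, 0], 0]
    - [[-1.5, -4, 0], 0]
    - [[-1.5, -4, 0], 0]

```text
time: 37.9
ee_pos: [0.5292, -0.2029, 0.1523]
eef_rot: [0.062, 0.998, 0.0, -0.001]
ft_force: [0.5, -0.3, -1.2]
width: 0.055
grip_force: 20.0
```

Request:
drive_tool:
  series:
    - [[-1.5, -3.2, 0], 0]
    - [[-1.5, -3, 0], 0]
    - [[-1, -2, 0], 0]
    - [[0, 0, -2], 0]
    - [[0, 0, -2], 0]
    - [[0, 0, -1.5], 0]
    - [[0, 0, -0.8], 0]
    - [[0, 0, 0], 0]
    - [[0, 0, 0], 0]
    - [[0, 0, 0], 0]

```text
time: 39.15
ee_pos: [0.4918, -0.2828, 0.0912]
eef_rot: [0.061, 0.998, -0.0, 0.0]
ft_force: [-0.0, 0.1, -1.1]
width: 0.0554
grip_force: 20.0
```

Request:
drive_tool:
  series:
    - [[0, 0, -0.2], 0]
    - [[0, 0, -0.2], 0]
    - [[0, 0, 0], 0]
    - [[0, 0, 0], 0]
    - [[0, 0, 0], 0]
    - [[0, 0, 0], 0]
    - [[0, 0, 0], 0]
    - [[0, 0, 0], 0]
    - [[0, 0, 0], 0]
    - [[0, 0, 0], 0]

```text
time: 40.4
ee_pos: [0.4915, -0.2826, 0.0866]
eef_rot: [0.061, 0.998, 0.0, -0.0]
ft_force: [-0.3, -0.2, -1.1]
width: 0.0549
grip_force: 20.0
```

Request:
drive_tool:
  series:
    - [[0, 0, -0.05], 0]
    - [[0, 0, 0], 0]
    - [[0, 0, 0], 0]
    - [[0, 0, 0], 0]
    - [[0, 0, 0], 0]
    - [[0, 0, 0], 0]
    - [[0, 0, 0], 0]
    - [[0, 0, 0], 0]
    - [[0, 0, 0], 0]
    - [[0, 0, 0], 0]

```text
time: 41.65
ee_pos: [0.4915, -0.2826, 0.0865]
eef_rot: [0.061, 0.998, 0.0, 0.0]
ft_force: [-2.7, 1.7, 5.2]
width: 0.0549
grip_force: 20.0
```

Request:
drive_tool:
  series:
    - [[0, 0, 0], 0]
    - [[0, 0, 0], 0]
    - [[0, 0, 0], 0]
    - [[0, 0, 0], 0]
    - [[0, 0, 0], 0]
    - [[0, 0, 1], 0]
    - [[0, 0, 2], 0]
    - [[0, 0, 3], 0]
    - [[0, 0, 3], 0]
    - [[0, 0, 1], 0]
  hand: 0

```text
time: 42.9
ee_pos: [0.4922, -0.2832, 0.1883]
eef_rot: [0.061, 0.998, -0.0, 0.002]
ft_force: [-0.6, 0.2, -0.3]
width: 0.087
grip_force: 0.0
```

Request:
drive_tool:
  series:
    - [[0, 2, 0], 0]
    - [[-0.3, 4, 0], 0]
    - [[-0.3, 5, 0], 2]
    - [[-0.3, 5, 0], 2]
    - [[-0.3, 5, 0], 2]
    - [[-0.3, 5, 0], 2]
    - [[-0.3, 5, 0], 2]
    - [[-0.3, 5, 0], 1]
    - [[-0.3, 5, 0], 0]
    - [[-0.3, 5, 0], 0]

```text
time: 44.15
ee_pos: [0.4639, 0.1789, 0.1857]
eef_rot: [-0.035, 0.999, 0.0, -0.0]
ft_force: [0.2, 0.1, 0.3]
width: 0.0869
grip_force: 0.0
```

Request:
drive_tool:
  series:
    - [[-0.3, 5, 0], 0]
    - [[0, 4, 0], 0]
    - [[0, 1.8, 0], 0]
    - [[0, 0, 0], 0]
    - [[0, 0, 0], 0]
    - [[0, 0, -2], 0]
    - [[0, 0, -2], 0]
    - [[0, 0, -1], 0]
    - [[0, 0, 0], 0]
    - [[0, 0, 0], 0]

```text
time: 45.4
ee_pos: [0.4619, 0.2853, 0.1369]
eef_rot: [-0.034, 0.999, 0.0, 0.0]
ft_force: [0.4, -0.2, 0.3]
width: 0.0866
grip_force: 0.0
```

```bash
python3 - <<'E'
from bench import vision
import cv2,numpy as np
t=vision.camera("top");np.savez("top2.npz",**t)
c=vision.camera("scene")
a=cv2.resize(c["color"][70:220,340:460,::-1],None,fx=3.5,fy=3.5);b=cv2.resize(t["color"][190:295,385:480,::-1],None,fx=3.9,fy=5)
cv2.imwrite("pics/s6.png",np.hstack([a,b[:525,:370]]))
v=t["color"].max(2)
E
```

```text
(no output)
```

View pics/s6.png

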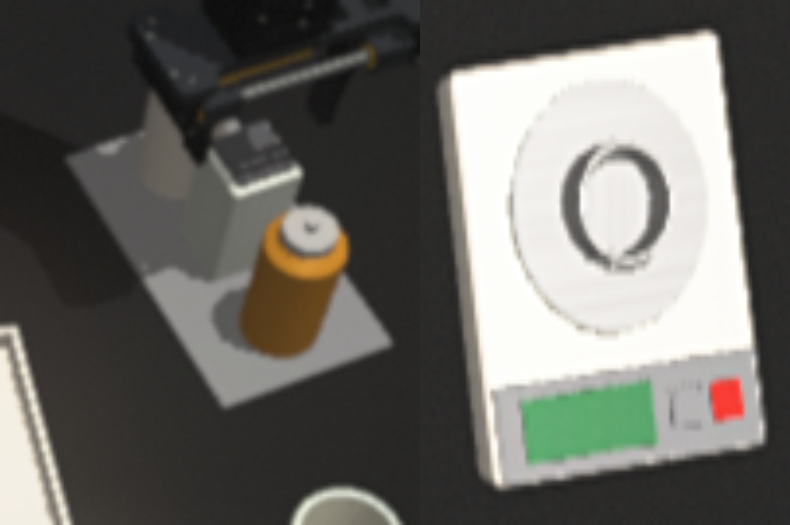

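Containers are upright on the mat and the cup stands on the pan, with its rim near crop (614,205) and the pan at (609,205). I'll check centring allowing for parallax.

```bash
python3 - <<'E'
from m import *
t=dict(np.load("top2.npz"))
print(proj(t,[[.491,-.283,.068],[.491,-.283,.113]]))
v=t["color"].max(2)
cn=biggest((v<200).astype(np.uint8),(415,212,452,250));print(cv2.boundingRect(cn),cv2.minEnclosingCircle(cn))
a=np.linspace(0,6.28,60)
for z in(.068,.113):
    p=proj(t,np.c_[.4915+.028*np.cos(a),-.2826+.028*np.sin(a),0*a+z]);print(z,p.min(0),p.max(0))
for y in(222,227,231,235,240):print(y,v[y,415:455].tolist())
E
```

```text
[[432.75437619 230.73992009]
 [438.41635883 230.20897578]]
(421, 219, 28, 26) ((434.5, 230.8333282470703), 14.033788681030273)
0.068 [420.80055232 218.64536409] [444.35678825 242.45816652]
0.113 [425.93696797 217.5811191 ] [450.52796474 242.44683736]
222 [241, 240, 241, 240, 240, 241, 241, 245, 236, 176, 110, 86, 94, 198, 235, 197, 156, 193, 203, 205, 210, 210, 207, 205, 175, 120, 89, 82, 84, 96, 162, 228, 239, 237, 235, 235, 234, 234, 234, 233]
227 [241, 241, 241, 241, 244, 248, 178, 105, 92, 93, 115, 248, 232, 237, 241, 243, 242, 241, 238, 239, 240, 240, 238, 240, 239, 240, 245, 241, 145, 94, 96, 93, 95, 165, 236, 241, 240, 239, 238, 238]
231 [243, 243, 243, 243, 246, 252, 156, 96, 95, 92, 117, 255, 244, 237, 239, 242, 242, 241, 237, 238, 240, 239, 238, 239, 239, 239, 243, 249, 188, 112, 97, 98, 90, 109, 252, 241, 238, 238, 239, 238]
235 [240, 240, 241, 240, 241, 244, 248, 179, 104, 91, 91, 106, 214, 239, 240, 242, 241, 239, 237, 238, 239, 238, 236, 239, 239, 243, 247, 228, 133, 93, 90, 89, 134, 246, 242, 237, 237, 236, 236, 236]
240 [242, 241, 241, 241, 241, 240, 241, 242, 244, 247, 233, 181, 111, 79, 75, 101, 181, 217, 217, 225, 236, 227, 170, 118, 104, 123, 160, 186, 186, 230, 240, 241, 240, 240, 240, 239, 239, 239, 239, 239]
```

Request:
drive_tool:
  series:
    - [[0, 0, -2.4], 0]
    - [[0, 0, -2.4], 0]
    - [[0, 0, -1.6], 0]
    - [[0, 0, 0], 0]
    - [[0, 0, 0], 0]
    - [[0, 0, 0], 0]
    - [[0, 0, 0], 0]
    - [[0, 0, 0], 0]
    - [[0, 0, 0], 0]
    - [[0, 0, 0], 0]

```text
time: 46.75
ee_pos: [0.4615, 0.2854, 0.0721]
eef_rot: [-0.035, 0.999, 0.0, -0.0]
ft_force: [-0.2, -0.6, 0.8]
width: 0.0871
grip_force: 0.0
```

Request:
drive_tool:
  series:
    - [[0, 0, 0], 0]
    - [[0, 0, 0], 0]
    - [[0, 0, 0], 0]
    - [[0, 0, 0], 0]
    - [[0, 0, 0], 0]
    - [[0, 0, 0], 0]
    - [[0, 0, 0], 0]
    - [[0, 0, 0], 0]
    - [[0, 0, 0], 0]
    - [[0, 0, 0], 0]
  hand: 1
  newtons: 25

```text
time: 48.0
ee_pos: [0.4615, 0.2854, 0.0721]
eef_rot: [-0.035, 0.999, 0.0, -0.0]
ft_force: [0.6, 0.7, -0.4]
width: 0.0537
grip_force: 25.0
```

Request:
drive_tool:
  series:
    - [[0, 0, 2], 0]
    - [[0, 0, 3], 0]
    - [[0, 0, 3], 0]
    - [[0, 0, 3], 0]
    - [[0, 0, 1], 0]
    - [[0.8, -2, 0], 0]
    - [[1.5, -4, 0], -3]
    - [[1.5, -4, 0], -3]
    - [[1.5, -4, 0], -3]
    - [[1.5, -4, 0], -2]

```text
time: 49.25
ee_pos: [0.5292, 0.1039, 0.1908]
eef_rot: [0.062, 0.998, -0.0, -0.001]
ft_force: [1.0, 0.5, -2.8]
width: 0.0538
grip_force: 25.0
```

Request:
drive_tool:
  series:
    - [[1.5, -4, 0], 0]
    - [[1.5, -4, 0], 0]
    - [[1.5, -4, 0], 0]
    - [[1.3, -4, 0], 0]
    - [[0.5, -2.3, 0], 0]
    - [[0, -1, 0], 0]
    - [[0, 0, 0], 0]
    - [[0, 0, -3], 0]
    - [[0, 0, -3], 0]
    - [[0, 0, -2], 0]

```text
time: 50.5
ee_pos: [0.5917, -0.0853, 0.1104]
eef_rot: [0.06, 0.998, 0.001, -0.001]
ft_force: [-0.4, -0.2, -3.8]
width: 0.0535
grip_force: 25.0
```

Request:
drive_tool:
  series:
    - [[0, 0, -2], 0]
    - [[0, 0, -1], 0]
    - [[0, 0, -0.5], 0]
    - [[0, 0, -0.3], 0]
    - [[0, 0, -0.2], 0]
    - [[0, 0, 0], 0]
    - [[0, 0, 0], 0]
    - [[0, 0, 0], 0]
    - [[0, 0, 0], 0]
    - [[0, 0, 0], 0]

```text
time: 51.75
ee_pos: [0.5925, -0.0876, 0.0721]
eef_rot: [0.061, 0.998, 0.0, 0.0]
ft_force: [-1.5, 0.0, -2.7]
width: 0.0539
grip_force: 25.0
```

Request:
drive_tool:
  series:
    - [[0, 0, -0.1], 0]
    - [[0, 0, 0], 0]
    - [[0, 0, 0], 0]
    - [[0, 0, 0], 0]
    - [[0, 0, 0], 0]
    - [[0, 0, 0], 0]
    - [[0, 0, 0], 0]
    - [[0, 0, 0], 0]
    - [[0, 0, 0], 0]
    - [[0, 0, 0], 0]

```text
time: 53.0
ee_pos: [0.5925, -0.0876, 0.0711]
eef_rot: [0.061, 0.998, 0.0, 0.0]
ft_force: [0.2, -0.3, -1.7]
width: 0.0538
grip_force: 25.0
```

Request:
drive_tool:
  series:
    - [[0, 0, 0], 0]
    - [[0, 0, 0], 0]
    - [[0, 0, 0], 0]
    - [[0, 0, 0], 0]
    - [[0, 0, 0], 0]
    - [[0, 0, 1], 0]
    - [[0, 0, 2], 0]
    - [[0, 0, 3], 0]
    - [[0, 0, 3], 0]
    - [[0, 0, 2], 0]
  hand: 0

```text
time: 54.25
ee_pos: [0.5931, -0.0879, 0.1844]
eef_rot: [0.061, 0.998, 0.0, 0.002]
ft_force: [0.4, 0.1, 0.4]
width: 0.0869
grip_force: 0.0
```

Request:
drive_tool:
  series:
    - [[-1.1, 2.7, 0], 0]
    - [[-2.5, 4, 0], 3]
    - [[-2.5, 4, 0], 3]
    - [[-2.5, 4, 0], 3]
    - [[-2.5, 4, 0], 2]
    - [[-2.5, 4, 0], 0]
    - [[-2.5, 4, 0], 0]
    - [[-2.5, 4, 0], 0]
    - [[-1.5, 4, 0], 0]
    - [[-1, 2, 0], 0]

```text
time: 55.5
ee_pos: [0.3807, 0.2815, 0.1828]
eef_rot: [-0.036, 0.999, 0.001, 0.001]
ft_force: [0.0, -0.5, -1.1]
width: 0.087
grip_force: 0.0
```

Request:
drive_tool:
  series:
    - [[0, 0, -2], 0]
    - [[0, 0, -3], 0]
    - [[0, 0, -2], 0]
    - [[0, 0, 0], 0]
    - [[0, 0, 0], 0]
    - [[0, 0, 0], 0]
    - [[0, 0, 0], 0]
    - [[0, 0, 0], 0]
    - [[0, 0, 0], 0]
    - [[0, 0, 0], 0]

```text
time: 56.75
ee_pos: [0.3815, 0.2794, 0.1111]
eef_rot: [-0.035, 0.999, 0.0, -0.0]
ft_force: [0.2, -0.1, -0.2]
width: 0.087
grip_force: 0.0
```

```bash
python3 - <<'E'
from bench import vision
from m import *
n=vision.camera("top");k=vision.camera("scene")
for c in(t,n):meas(c,"canlid top",(341,174,363,197),lambda h:(h[...,2]<150),.111)
for c in(s,k):meas(c,"canlid scene",(268,187,294,210),lambda h:(h[...,2]<150)&(h[...,2]>70),.111)
a=cv2.resize(n["color"][148:248,260:380,::-1],None,fx=3.3,fy=3.3,interpolation=cv2.INTER_CUBIC)
b=cv2.resize(k["color"][70:170,330:450,::-1],None,fx=3.3,fy=3.3,interpolation=cv2.INTER_CUBIC)
cv2.imwrite("pics/c7.png",np.hstack([a,b]))
E
```

```text
canlid top px [350.9 185.6] r 11.8 xy [ 0.5924 -0.0864] circ [ 0.5927 -0.0865] side 0.0409 0.0407 ang -6.8
canlid top px [351.2 185.5] r 12.4 xy [ 0.5927 -0.0869] circ [ 0.5927 -0.0865] side 0.0414 0.0415 ang -6.8
canlid scene px [279.8 199.1] r 11.7 xy [ 0.5937 -0.0885] circ [ 0.5937 -0.0881] side 0.0403 0.0419 ang 85.1
canlid scene px [279.9 199.1] r 11.7 xy [ 0.5938 -0.0883] circ [ 0.5941 -0.0887] side 0.0416 0.0431 ang 82.9
```

View pics/c7.png

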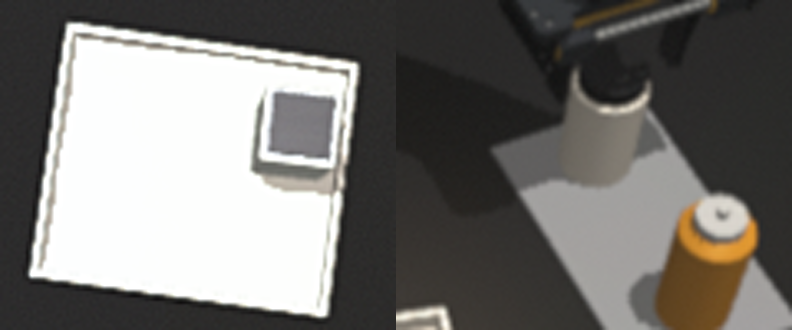

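The canister is back to within half a millimetre (lid at crop (303,123)). The jar is straddled at (612,85), so I'll grip it and return it.

Request:
drive_tool:
  series:
    - [[0, 0, -2], 0]
    - [[0, 0, -1.9], 0]
    - [[0, 0, 0], 0]
    - [[0, 0, 0], 0]
    - [[0, 0, 0], 0]
    - [[0, 0, 0], 0]
    - [[0, 0, 0], 0]
    - [[0, 0, 0], 0]
    - [[0, 0, 0], 0]
    - [[0, 0, 0], 0]

```text
time: 58.1
ee_pos: [0.3814, 0.2794, 0.0721]
eef_rot: [-0.035, 0.999, 0.0, -0.0]
ft_force: [0.0, -0.2, 0.6]
width: 0.087
grip_force: 0.0
```

Request:
drive_tool:
  series:
    - [[0, 0, 0], 0]
    - [[0, 0, 0], 0]
    - [[0, 0, 0], 0]
    - [[0, 0, 0], 0]
    - [[0, 0, 0], 0]
    - [[0, 0, 0], 0]
    - [[0, 0, 0], 0]
    - [[0, 0, 0], 0]
    - [[0, 0, 0], 0]
    - [[0, 0, 0], 0]
  hand: 1

```text
time: 59.35
ee_pos: [0.3815, 0.2793, 0.072]
eef_rot: [-0.035, 0.999, -0.0, -0.0]
ft_force: [-0.3, -2.3, 0.9]
width: 0.0595
grip_force: 25.0
```

Request:
drive_tool:
  series:
    - [[0, 0, 2], 0]
    - [[0, 0, 3], 0]
    - [[0, 0, 3], 0]
    - [[0, 0, 1], 0]
    - [[1.4, -2.1, 0], -2]
    - [[2, -4, 0], -3]
    - [[2, -4, 0], -3]
    - [[2, -4, 0], -3]
    - [[2, -4, 0], 0]
    - [[2, -4, 0], 0]

```text
time: 60.6
ee_pos: [0.4954, 0.0558, 0.1608]
eef_rot: [0.062, 0.998, -0.0, -0.001]
ft_force: [1.6, 0.1, -3.4]
width: 0.0591
grip_force: 25.0
```

Request:
drive_tool:
  series:
    - [[2, -4, 0], 0]
    - [[1.5, -2, 0], 0]
    - [[0.5, -1, 0], 0]
    - [[0, 0, 0], 0]
    - [[0, 0, 0], 0]
    - [[0, 0, -3], 0]
    - [[0, 0, -3], 0]
    - [[0, 0, -2], 0]
    - [[0, 0, -0.5], 0]
    - [[0, 0, -0.4], 0]

```text
time: 61.85
ee_pos: [0.5357, -0.011, 0.0736]
eef_rot: [0.061, 0.998, 0.0, 0.0]
ft_force: [0.4, 0.5, -2.7]
width: 0.0591
grip_force: 25.0
```

Request:
drive_tool:
  series:
    - [[0, 0, -0.1], 0]
    - [[0, 0, 0], 0]
    - [[0, 0, 0], 0]
    - [[0, 0, 0], 0]
    - [[0, 0, 0], 0]
    - [[0, 0, 0], 0]
    - [[0, 0, 0], 0]
    - [[0, 0, 0], 0]
    - [[0, 0, 0], 0]
    - [[0, 0, 0], 0]

```text
time: 63.1
ee_pos: [0.5355, -0.0116, 0.0721]
eef_rot: [0.061, 0.998, 0.0, -0.0]
ft_force: [-0.1, -0.3, -2.4]
width: 0.0592
grip_force: 25.0
```

Request:
drive_tool:
  series:
    - [[0, 0, -0.1], 0]
    - [[0, 0, 0], 0]
    - [[0, 0, 0], 0]
    - [[0, 0, 0], 0]
    - [[0, 0, 0], 0]
    - [[0, 0, 0], 0]
    - [[0, 0, 0], 0]
    - [[0, 0, 0], 0]
    - [[0, 0, 0], 0]
    - [[0, 0, 0], 0]

```text
time: 64.35
ee_pos: [0.5355, -0.0116, 0.0711]
eef_rot: [0.061, 0.998, 0.0, 0.0]
ft_force: [-0.7, 0.1, -0.5]
width: 0.0592
grip_force: 25.0
```

Request:
drive_tool:
  series:
    - [[0, 0, 0], 0]
    - [[0, 0, 0], 0]
    - [[0, 0, 0], 0]
    - [[0, 0, 0], 0]
    - [[0, 0, 0], 0]
    - [[0, 0, 1], 0]
    - [[0, 0, 2], 0]
    - [[0, 0, 3], 0]
    - [[0, 0, 3], 0]
    - [[0, 0, 2], 0]
  hand: 0

```text
time: 65.6
ee_pos: [0.5359, -0.0117, 0.1833]
eef_rot: [0.061, 0.998, 0.0, 0.001]
ft_force: [1.3, 1.0, -0.1]
width: 0.087
grip_force: 0.0
```

Request:
drive_tool:
  series:
    - [[0, 2.3, 0], 0]
    - [[0, 4, 0], 3]
    - [[0, 4, 0], 3]
    - [[0, 4, 0], 3]
    - [[0.2, 4, 0], 2]
    - [[0.2, 4, 0], 0]
    - [[0.2, 4, 0], 0]
    - [[0, 3, 0], 0]
    - [[0, 1, 0], 0]
    - [[0, 0, 0], 0]

```text
time: 66.85
ee_pos: [0.5416, 0.291, 0.1813]
eef_rot: [-0.035, 0.999, -0.0, 0.0]
ft_force: [-0.7, -0.3, -0.1]
width: 0.0868
grip_force: 0.0
```

```bash
python3 - <<'E'
from bench import vision,r
from m import *
print(r.read_state()["ee_pos"])
n=vision.camera("top");k=vision.camera("scene")
for c in(t,n):
    meas(c,"jar lid top",(300,201,337,230),lambda h:(h[...,2]<140),.111)
for c in(s,k):
    g=cv2.cvtColor(c["color"],cv2.COLOR_RGB2GRAY)[178:203,288:325].astype(np.float32)
    gt=cv2.GaussianBlur(g,(0,0),.8); print("scene patch",gt.shape); P=gt if c is s else P; Q=gt
print("shift scene jar px",cv2.phaseCorrelate(P,Q,cv2.createHanningWindow(P.shape[::-1],cv2.CV_32F)))
E
```

```text
[0.54155626 0.29097699 0.18127617]
jar lid top px [318.4 211.2] r 11.8 xy [ 0.5343 -0.0124] circ [ 0.5342 -0.0121] side 0.0519 0.0474 ang -90.0
jar lid top px [318.  211.3] r 11.8 xy [ 0.5343 -0.0114] circ [ 0.534  -0.0112] side 0.0496 0.0474 ang -90.0
scene patch (25, 37)
scene patch (25, 37)
shift scene jar px ((0.031120968100250224, 0.4705687580482394), 0.8864346585273742)
```

Request:
drive_tool:
  series:
    - [[0, 0, -2], 0]
    - [[0, 0, -3], 0]
    - [[0, 0, -3], 0]
    - [[0, 0, -2], 0]
    - [[0, 0, -0.9], 0]
    - [[0, 0, 0], 0]
    - [[0, 0, 0], 0]
    - [[0, 0, 0], 0]
    - [[0, 0, 0], 0]
    - [[0, 0, 0], 0]

```text
time: 68.2
ee_pos: [0.5415, 0.2915, 0.0723]
eef_rot: [-0.035, 0.999, 0.0, 0.0]
ft_force: [-0.2, 0.2, 0.2]
width: 0.087
grip_force: 0.0
```

Request:
drive_tool:
  series:
    - [[0, 0, 0], 0]
    - [[0, 0, 0], 0]
    - [[0, 0, 0], 0]
    - [[0, 0, 0], 0]
    - [[0, 0, 0], 0]
    - [[0, 0, 0], 0]
    - [[0, 0, 0], 0]
    - [[0, 0, 0], 0]
    - [[0, 0, 0], 0]
    - [[0, 0, 0], 0]
  hand: 1

```text
time: 69.45
ee_pos: [0.5415, 0.2912, 0.0721]
eef_rot: [-0.035, 0.999, -0.0, -0.0]
ft_force: [-0.2, -1.5, -0.2]
width: 0.0578
grip_force: 25.0
```

Request:
drive_tool:
  series:
    - [[0, 0, 2], 0]
    - [[0, 0, 3], 0]
    - [[0, 0, 3], 0]
    - [[0.4, -1.6, 1], -2]
    - [[1.2, -4, 0], -3]
    - [[1.2, -4, 0], -3]
    - [[1.2, -4, 0], -3]
    - [[1.2, -4, 0], 0]
    - [[1.2, -4, 0], 0]
    - [[0.8, -2.6, 0], 0]

```text
time: 70.7
ee_pos: [0.6133, 0.0453, 0.1618]
eef_rot: [0.064, 0.998, -0.001, -0.0]
ft_force: [0.3, 0.6, -2.1]
width: 0.0573
grip_force: 25.0
```

Request:
drive_tool:
  series:
    - [[0, 0, 0], 0]
    - [[0, 0, 0], 0]
    - [[0, 0, -3], 0]
    - [[0, 0, -3], 0]
    - [[0, 0, -2], 0]
    - [[0, 0, -0.6], 0]
    - [[0, 0, -0.3], 0]
    - [[0, 0, 0], 0]
    - [[0, 0, 0], 0]
    - [[0, 0, 0], 0]

```text
time: 71.95
ee_pos: [0.6137, 0.0494, 0.0736]
eef_rot: [0.061, 0.998, 0.0, 0.0]
ft_force: [-0.3, -0.6, -3.1]
width: 0.0574
grip_force: 25.0
```

Request:
drive_tool:
  series:
    - [[0, 0, -0.15], 0]
    - [[0, 0, -0.1], 0]
    - [[0, 0, 0], 0]
    - [[0, 0, 0], 0]
    - [[0, 0, 0], 0]
    - [[0, 0, 0], 0]
    - [[0, 0, 0], 0]
    - [[0, 0, 0], 0]
    - [[0, 0, 0], 0]
    - [[0, 0, 0], 0]

```text
time: 73.2
ee_pos: [0.6137, 0.0493, 0.071]
eef_rot: [0.061, 0.998, 0.0, 0.0]
ft_force: [-2.4, -0.6, 5.5]
width: 0.0572
grip_force: 25.0
```

Request:
drive_tool:
  series:
    - [[0, 0, 0], 0]
    - [[0, 0, 0], 0]
    - [[0, 0, 0], 0]
    - [[0, 0, 0], 0]
    - [[0, 0, 0], 0]
    - [[0, 0, 1], 0]
    - [[0, 0, 2], 0]
    - [[0, 0, 3], 0]
    - [[0, 0, 3], 0]
    - [[0, 0, 2], 0]
  hand: 0

```text
time: 74.45
ee_pos: [0.6142, 0.0493, 0.184]
eef_rot: [0.061, 0.998, 0.0, 0.002]
ft_force: [0.8, -0.5, 0.1]
width: 0.087
grip_force: 0.0
```

Request:
drive_tool:
  series:
    - [[-1, 2, 0.5], 0]
    - [[-2, 3.5, 0], 0]
    - [[-2, 3.5, 0], 0]
    - [[-2, 3.5, 0], 0]
    - [[-2, 3.5, 0], 0]
    - [[-2, 3.5, 0], 0]
    - [[-2, 3.5, 0], 0]
    - [[-1, 3, 0], 0]
    - [[0, 0, 0], 0]
    - [[0, 0, 0], 0]

```text
time: 75.7
ee_pos: [0.4741, 0.3086, 0.1866]
eef_rot: [0.062, 0.998, 0.0, 0.001]
ft_force: [0.1, -0.7, 0.1]
width: 0.087
grip_force: 0.0
```

```bash
python3 - <<'E'
from bench import vision,r
from m import *
print(r.read_state()["ee_pos"])
n=vision.camera("top");k=vision.camera("scene")
org=lambda h:(h[...,1]>110)&(h[...,2]>150)&(h[...,0]<30)
for c in(t,n):
    meas(c,"shoulder",(276,160,310,200),org,.101);meas(c,"can",(341,174,363,197),lambda h:(h[...,2]<150),.111)
    meas(c,"cap",(280,167,303,190),lambda h:(h[...,1]<100)&(h[...,2]>180),.11)
for c in(s,k):meas(c,"shoulder sc",(325,175,360,215),lambda h:(h[...,1]>110)&(h[...,2]>170)&(h[...,0]<30),.101)
cv2.imwrite("pics/f.png",np.vstack([n["color"][85:300,150:490,::-1],k["color"][100:315,130:470,::-1]]))
E
```

```text
[0.47414748 0.30862718 0.18661332]
shoulder px [291.3 177.8] r 12.3 xy [0.6117 0.0492] circ [0.6115 0.0494] side 0.0526 0.0531 ang -89.9
can px [350.9 185.6] r 11.8 xy [ 0.5924 -0.0864] circ [ 0.5927 -0.0865] side 0.0409 0.0407 ang -6.8
cap px [291.  176.3] r 8.8 xy [0.6138 0.0495] circ [0.6138 0.0494] side 0.0363 0.0389 ang -89.9
shoulder px [290.8 177.7] r 12.4 xy [0.612  0.0502] circ [0.6124 0.0501] side 0.0549 0.0531 ang -89.9
can px [351.2 185.5] r 12.4 xy [ 0.5927 -0.0869] circ [ 0.5927 -0.0865] side 0.0414 0.0415 ang -6.8
cap px [290.8 176. ] r 8.7 xy [0.6144 0.0499] circ [0.6141 0.0499] side 0.0363 0.0366 ang -89.9
shoulder sc px [341.8 192.7] r 12.4 xy [0.6149 0.0474] circ [0.6123 0.0485] side 0.0461 0.0542 ang 157.5
shoulder sc px [342.2 192.7] r 12.5 xy [0.6153 0.0483] circ [0.6135 0.0488] side 0.0544 0.0461 ang 75.5
```

View pics/f.png

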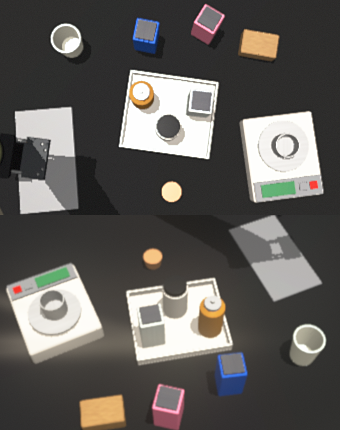

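All three containers are back within about 1 mm, the cup stands centred on the pan, and the bystanders are unmoved. Handing in.

```bash
python3 -c "
from bench import r
print(r.close_job())"
```

```text
the job is handed in; nothing more can be done
None
```

The job is handed in at about 76 s: the feed cup is centred on the balance pan within 1–2 mm, the bottle, canister and jar stand upright in the tray within about 1 mm of where they were, and the box, beaker and stopper look untouched in the last images.

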